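# Put the catch pan back under the dust separator

## Task

The wide, shallow pan stands in the plywood rack with its handle trapped between the cheeks: lift it out by its rim, stand it on the open bench and let go, then pick it up by its handle and set it over the sill into the bay under the dust separator's spout. Slide it in until it touches the back stop, standing flat with its handle pointing straight out of the bay's open end, and let go. Keep the pan upright throughout, and leave the tall pot and everything else where it is.

Things in the scene. Friction and masses are not known exactly. Their poses are not given: they have to be found in the camera images.
- pan: The wide, shallow pan: round, cast aluminium, outer diameter 104 mm (96 mm at the foot), 50 mm high, walls 8 mm thick, near vertical, floor 6 mm, empty, 0.2 to 0.36 kg. A straight level handle runs out from its wall along its own -y (see pan_grip). Origin: centre of the underside; z up. Starts in either place of the rack, standing on its board.
- pan_grip (a point): Middle of the pan's handle, a dark bar 16 mm wide and 14 mm tall: 112 mm from the pan's axis along its own -y, 42 mm above its underside. The bar can be gripped from 60 to 160 mm from the axis and ends at 162 mm.
- pot: The narrow, tall pot in the rack's other place, not to be moved: same metal and same handle (same reach and height), outer diameter 72 mm, 80 mm high. Origin: centre of the underside.
- rack: Fixed plywood rack: board 290 (own x) x 250 (y, -180 to +70) x 12 mm. Two places, at own x -75 and +75 mm. In each the handle lies along own -y between two timber cheeks, 30 mm apart, 20 mm thick, 67 to 175 mm from the pan's axis, tops 86 mm above the bench: no room for fingers beside the handle; the rim is free. Origin: bench level, midway between the places.
- station: Fixed dust separator. Origin: bench level, on the axis of its down-pointing spout (diameter 80 mm, mouth 135 mm above the bench, chute above). Steel drum, diameter 132 mm, 340 mm tall, axis at own y +200 mm. Under the spout is the pan bay, open to own -y; bare bench in front of it.
- bay_home (a point): Pan bay: point on its floor (12 mm above the bench) on the spout's axis, where the centre of the pan's underside lies when the pan touches the rigid, flat back stop (face 52 mm along the station's +y, top 57 mm above the bench).
- sill (a point): Middle of the top of the sill across the bay's open end: 78 mm from the spout's axis along the station's own -y, 12 mm thick, 26 mm above the bench; the board ends there. Side guides, 60 mm either side of the axis (own x), tops 36 mm above the bench, run from the sill to the back stop.
- tape: Bystander, to be left alone: yellow tape measure standing on edge, 70 x 35 x 65 mm. Origin: centre of its underside.
- glue: Bystander, to be left alone: white glue bottle, diameter 60 mm, 170 mm tall. Origin: centre of its underside.
- jar: Bystander, to be left alone: glass screw jar with steel cap, diameter 64 mm, 75 mm tall. Origin: centre of its underside.
- offcut: Bystander, to be left alone: timber offcut, 38 x 140 x 38 mm, long along its own y. Origin: centre of its underside.
- hammer: Bystander, to be left alone: hammer lying flat, 260 mm long, along its own x. Origin: about its middle on the bench.
Mind the look-alikes: they are no part of the job. Leave any pink or red look-alike of the pan alone.

How it is judged (in metres and radians):
On the way, in this order (a step that is already met when the one before it is completed fails the run):
1. the pan is lifted out of the rack by its rim (gripper away from the handle), its underside over 50 mm above the bench (height (world z) of pan above 0.05 m and distance between the grasp point and pan_grip above 0.09 m and contact force between the fingers and pan above 0.5 N), for 0.2 s.
2. the pan stands upright on the bare bench, let go (height (world z) of pan below 0.006 m and angle between pan's own z axis and vertical below 0.08 rad and contact force between the fingers and pan below 0.1 N and linear speed of pan below 0.02 m/s), for 0.3 s.
3. the pan is lifted off the bench by its handle (height (world z) of pan above 0.02 m and distance between the grasp point and pan_grip below 0.07 m and contact force between the fingers and pan above 0.5 N), for 0.2 s.
At the end, for the whole second after the job is handed in: The pan stands flat (within 0.06 rad) on the bay's floor, its centre between the side guides and within 5 mm of where it touches the back stop, its handle out of the open end within 0.2 rad of the bay's axis, at rest and let go (y of pan in the frame of station between -0.005 and 0.004 m and x of pan in the frame of station between -0.014 and 0.014 m and height (world z) of pan between 0.008 and 0.017 m and angle between pan's own z axis and vertical below 0.06 rad and angle between the y axis of pan and the y axis of station, either way round below 0.2 rad and y of pan_grip in the frame of station below -0.08 m and linear speed of pan below 0.01 m/s and angular speed of pan below 0.1 rad/s and contact force between the fingers and pan below 0.1 N).
It fails at once if the pan is tipped more than 0.7 rad (angle between pan's own z axis and vertical above 0.7 rad).
It fails at once if the tall pot or a bystander is moved more than 30 mm (distance of any of pot, tape, glue, jar, offcut, hammer from where it was at the start of the episode above 0.03 m).
It fails at once if the tall pot or the glue bottle is tipped (angle between any of pot, glue's own z axis and vertical above 0.4 rad).
It also fails if it takes over 58 s, if anything falls off the work surface, if the arm or the gripper's body presses on something with over 40 N, if the wrist force passes 120 N, or if a joint passes its speed limit or range.

## Robot

A 6-joint arm with a two-finger parallel gripper is mounted at the origin on the work surface. World frame = base frame: x ahead of the robot, y to its left, z up, the work surface at z = 0. Lengths are in mm, angles in rad, forces in N, time in s.
With the tool pointing down it reaches from about 275 to 750 mm from the base axis. Payload 10.2 kg.
Tool frame: the origin (TCP) lies on the front face of the gripper's body, between the roots of the fingers; the fingertips stand 73 mm ahead of it and the grasp point (between the pads) lies 54 mm ahead of it; z points along the fingers, y is the direction in which the jaws open and shut (so a half turn about z gives the same grasp; the last joint's range is limited). The gripper opens to 85 mm and grips with 20 to 120 N. Pads are 22 mm wide; open, the fingers measure 114 mm over their backs; the gripper's body (76 mm by 85 mm) begins 54 mm behind the grasp point. The pads swing forward as they close: fully open they stand 13 mm farther back than shut.
Start: joints at [1.054, 0.313, 1.498, -0, 1.331, -0.223], TCP at [152.049, 502.507, 303.894] pointing down, gripper open.
Joint ranges: [-2.94, 2.94], [-0.97, 2.17], [0.19, 2.56], [-1.23, 4.37], [0.02, 3.11], [-2.88, 2.88]. Speed limits (rad/s): [2.39, 2.39, 3.01, 3.14, 3.14, 3.14].

## Interface

Orientations are given as a unit quaternion [w, x, y, z].
In Python, from rig import ctrl gives the robot as it stands. The module is installed in compiled form; this text tells all that it offers.
- The arm moves only by the shell command python3 -m creep 'ROWS' [OPENING] [FORCE]. ROWS is text: rows parted by semicolons, each of 6 numbers parted by spaces: the shift along the tool's x, y, z scaled (see below), then the turn, a rotation vector about the tool's x, y, z scaled (see below). In form: tx ty tz wx wy wz; .... A call has 1 to 8 rows; each row shifts and turns the commanded pose from where the row before left it, along the tool's axes as they then stand; what a row does not reach is not made up. The controller multiplies each number of a shift by 0.02 m and each number of a turn by 5 degrees. A row lasts 1/10 s, in which the tool goes at most 50 mm and 8.59 degrees, less where a joint would pass 70% of its speed; a pose out of reach is approached as far as the arm can. A call with a number of a shift or a turn outside -1 to 1 is refused whole. A call with a gripper value outside its range is refused whole. OPENING is the opening, from 0 (shut) to 1 (fully open), set as the call begins (- or left out, the last holds). The fingers move at their own pace and stop on an object; FORCE is the grip in N (left out, the last holds). Time passes only in rows, so rows that do not move let the fingers close. It gives the time, the measured TCP pose, the force and the opening at its end, in the units of the state.
- ctrl.sense(): the state, without advancing time (a new reading comes with each control period).
- ctrl.capture(name): name is "scene" or "top" or "wrist"; returns the picture (384x512x3 uint8, blue, green, red); there is no depth.
- ctrl.get_calibration(name): a dict with "mtx" (3x3 intrinsics, pixels), "k1" (the pictures are not rectified: a ray, as slopes to the right and down, at radius r is drawn at 1 + k1 r^2 times it, then the intrinsics apply), "R" (3x3) and "t" (3): a world point X has camera coordinates R X + t. Camera axes: x right, y down, z forward; pixel columns grow to the right and rows downward; lengths in mm; the calibration is good to about 2 mm. A picture is of the moment at which its call begins: read the wrist's pose just before it. get_calibration takes no time and is no camera call; for the wrist camera it gives the pose at the moment of the call.
- ctrl.finish_job(): hands the job in, once; it reports no verdict.
The state is a dict: "time_s": time; "joints": joint angles; "dq": joint speeds; "tau": joint torques, N m; "eef_pos": TCP position; "ee_rot": TCP orientation; "force": force on the tool from outside, world axes, zero at the start; "wrist_torque": the same for the moment, N m; "grip_width": opening from 0.0 (shut) to 1.0 (fully open).
Only numpy, scipy, OpenCV 4.12 (cv2) and the standard library are available. Lean on these libraries where they do the work, as an engineer would, in place of code of your own. Each camera call takes 0.05 s, during which the arm holds its last target. There are 200 camera calls.

## Working session

There is one attempt and no reset: what is moved stays moved. The work goes in short steps, Python scripts to look and compute and a shell command to move; the robot and the scene stay as the last step left them, time stands still between calls to the robot, and variables do not carry over. Pictures are saved under pics/ and viewed, and the job is handed in when it is done.

```bash
mkdir -p pics
python3 - <<'E'
from rig import ctrl
import cv2
print(ctrl.sense())
for n in("scene","top","wrist"):
    c=ctrl.get_calibration(n);print(n,c)
    cv2.imwrite(f"pics/{n}0.png",ctrl.capture(n))
E
```

```text
{'time_s': 0.0, 'joints': array([ 1.05357000e+00,  3.13475367e-01,  1.49844897e+00,  2.57420804e-05,
        1.33100466e+00, -2.23408254e-01]), 'dq': array([-4.22023693e-04,  4.48265073e-04, -3.90159871e-04, -1.66751580e-03,
        7.98488848e-05, -7.71684971e-04]), 'tau': array([-9.16140052e-04, -4.12282348e+01, -2.59730530e+01, -2.93403746e-04,
        4.26341750e-03,  1.23856705e-05]), 'eef_pos': array([151.97159485, 502.34954282, 303.31755957]), 'ee_rot': array([-2.53471995e-04,  1.46384165e-01,  9.89227592e-01, -6.18353444e-04]), 'force': array([0.11803166, 0.36587862, 0.12501026]), 'wrist_torque': array([ 0.01616194, -0.02443807, -0.0190179 ]), 'grip_width': 1.0012125811625032}
scene {'mtx': array([[399.89412634,   0.        , 257.43742463],
       [  0.        , 399.89412634, 185.53046612],
       [  0.        ,   0.        ,   1.        ]]), 'k1': 0.015229181068861028, 'R': array([[ 0.65191924,  0.75812609,  0.01568858],
       [ 0.46664445, -0.384792  , -0.79635299],
       [-0.59769914,  0.52647882, -0.60462864]]), 't': array([-230.90074208, -246.88999992, 1639.93320232])}
top {'mtx': array([[468.20375491,   0.        , 261.23109315],
       [  0.        , 468.20375491, 181.58700331],
       [  0.        ,   0.        ,   1.        ]]), 'k1': 0.05274950706148317, 'R': array([[ 0.07735692, -0.996994  ,  0.00434378],
       [-0.97097838, -0.0763259 , -0.22666131],
       [ 0.22631151,  0.0133161 , -0.97396395]]), 't': array([-167.38130319,  536.45489745, 1538.51146638])}
wrist {'mtx': array([[303.60805977,   0.        , 253.48459856],
       [  0.        , 303.60805977, 194.46806789],
       [  0.        ,   0.        ,   1.        ]]), 'k1': -0.07042073591077917, 'R': array([[ 0.28930366,  0.95723596, -0.00164429],
       [ 0.92213969, -0.27823488,  0.26878195],
       [ 0.25683025, -0.07927587, -0.96319965]]), 't': array([-524.10952298,  -33.84563139,  379.30605415])}
```

View pics/scene0.png

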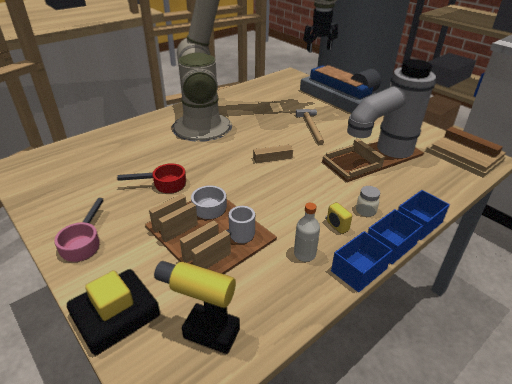

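View pics/top0.png

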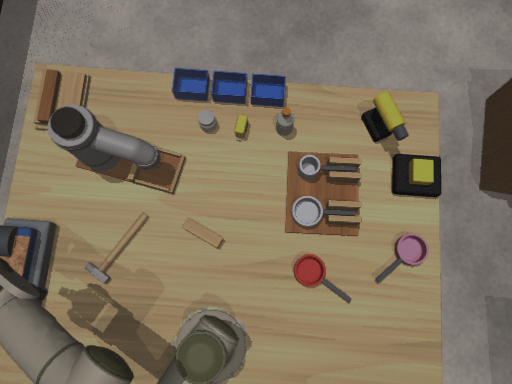

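View pics/wrist0.png

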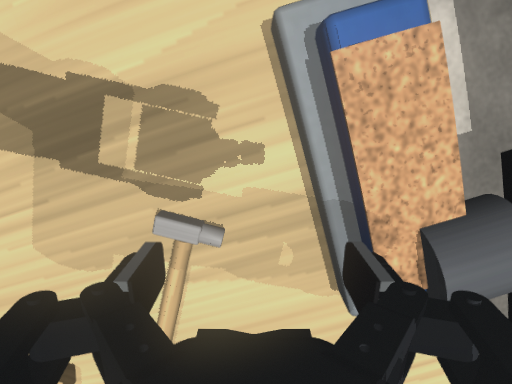

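Candidates (top image): the grey wide vessel in the rack at (307,212), the grey narrow pot at (310,166), a red look-alike at (310,270) and a pink one at (410,250). The wide grey one, standing in the rack, fits the description of the pan. I'll confirm it in enlarged crops.

```bash
cat > h.py <<'E'
from rig import ctrl
import cv2,numpy as np
def ray(c,px):
    p=(np.array(px,float)-[c["mtx"][0,2],c["mtx"][1,2]])/c["mtx"][0,0]
    q=p.copy()
    for _ in range(10): q=p/(1+c["k1"]*(q@q))
    d=c["R"].T@np.array([q[0],q[1],1]); return -c["R"].T@c["t"],d/np.linalg.norm(d)
def plane(c,px,z):
    o,d=ray(c,px); return o+d*(z-o[2])/d[2]
def tri(c1,p1,c2,p2):
    o1,d1=ray(c1,p1);o2,d2=ray(c2,p2)
    s=np.linalg.lstsq(np.c_[d1,-d2],o2-o1,rcond=None)[0]
    a,b=o1+s[0]*d1,o2+s[1]*d2; return (a+b)/2,np.linalg.norm(a-b)
def proj(c,X):
    q=c["R"]@np.array(X,float)+c["t"];q=q[:2]/q[2];q=q*(1+c["k1"]*(q@q))
    return q*c["mtx"][0,0]+[c["mtx"][0,2],c["mtx"][1,2]]
def crop(img,x,y,w,h,k,f):
    cv2.imwrite(f,cv2.resize(img[y:y+h,x:x+w],None,fx=k,fy=k,interpolation=cv2.INTER_CUBIC))
E
python3 - <<'E'
from h import *
t=cv2.imread("pics/top0.png");s=cv2.imread("pics/scene0.png")
crop(t,270,140,110,105,5,"pics/tr.png");crop(t,40,95,160,110,5,"pics/ts.png")
crop(s,140,170,150,110,5,"pics/sr.png");crop(s,310,60,130,125,4.5,"pics/ss.png")
E
```

```text
(no output)
```

View pics/tr.png

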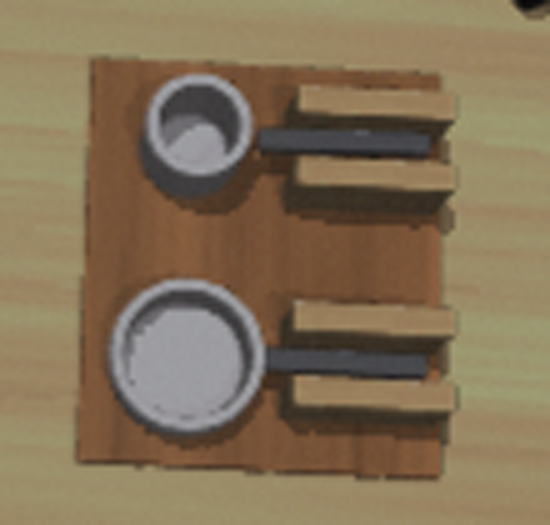

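View pics/ts.png

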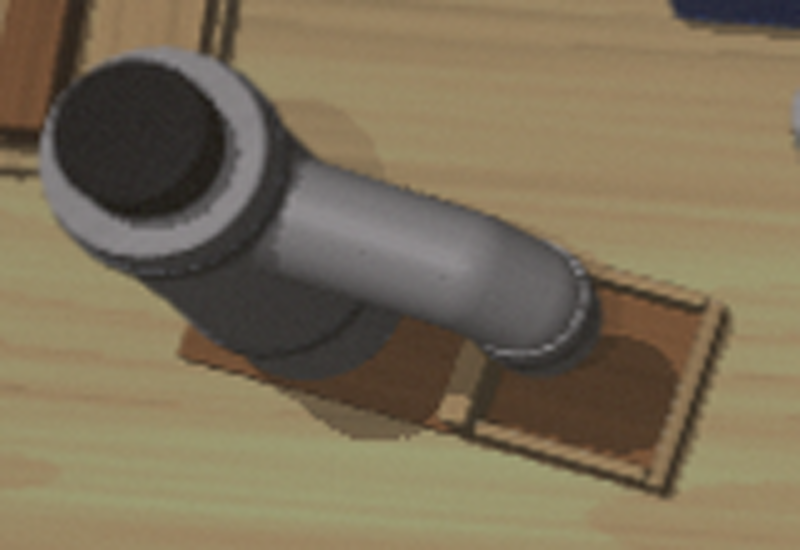

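View pics/sr.png

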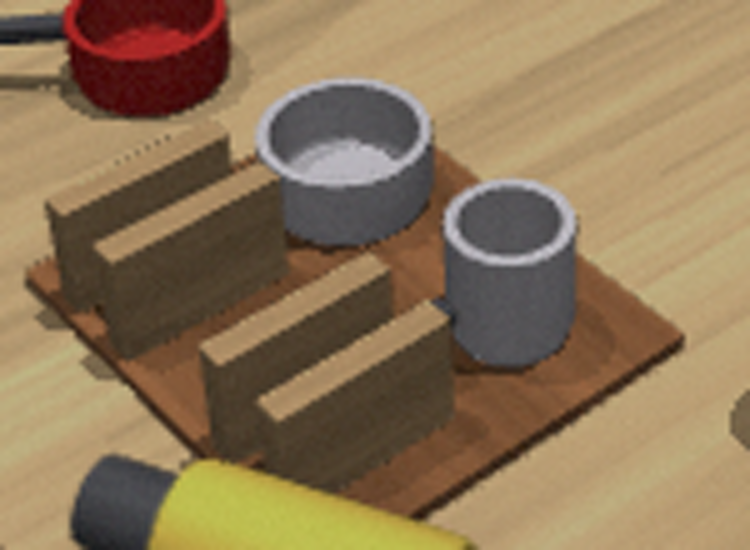

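View pics/ss.png

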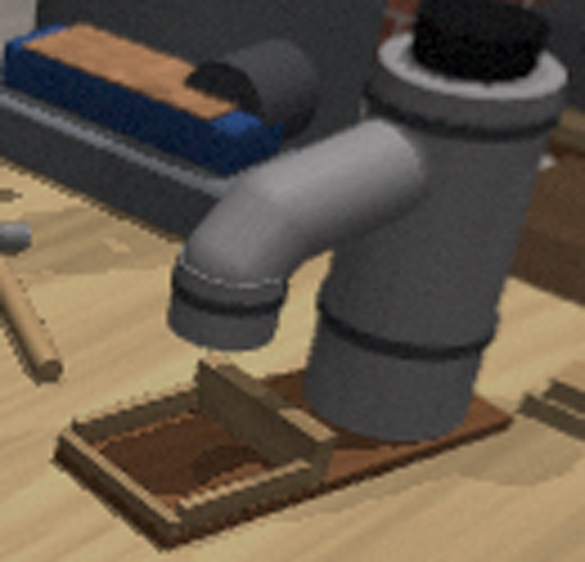

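The enlarged crops show the wide grey pan in the rack (rim centre top (307.6,211), scene (209,197)), with its handle between the cheeks. So it is the grey one, not the red or pink one. The bay's sill is seen at top (173–185,156–193).

Run:
```python
from h import *
T=ctrl.get_calibration("top");S=ctrl.get_calibration("scene")
def A(x,y):return (270+x/5,140+y/5)
def B(x,y):return (40+x/5,95+y/5)
def C(x,y):return (140+x/5,170+y/5)
def D(x,y):return (310+x/4.5,60+y/4.5)
for n,a,b in [("panrim",A(188,353),C(345,134)),("potrim",A(199,124),C(510,222)),
 ("cheek farcorner L(near pot,out)",A(455,92),C(265,408)),
 ("board far corner",A(440,478),C(28,275)),("board nr corner",A(92,57),C(683,340)),
 ("sillcornerA",B(730,305),D(172,524)),("sillcornerB",B(668,492),D(62,436)),
 ("stopcornerB",B(440,398),D(200,362)),("boardfar",B(182,355),D(300,370))]:
    p,e=tri(T,a,S,b);print(n,p.round(1),round(e,1))
pan=tri(T,A(188,353),S,C(345,134))[0]
hend=plane(T,A(426,366),54);hst=plane(T,A(268,360),54);print("handle",hst,hend, np.degrees(np.arctan2(*(hend-hst)[1::-1])))
print("panrim plane62",plane(T,A(188,353),62),plane(S,C(345,134),62))
a,b=[plane(T,B(*q),26) for q in((730,305),(668,492))];print("sill",a,b,(a+b)/2,np.linalg.norm(a-b))
a2,b2=[plane(S,D(*q),26) for q in((172,524),(62,436))];print("sillS",a2,b2,(a2+b2)/2,np.linalg.norm(a2-b2))
for n,px,z in [("tape",(241,126),60),("glue",(286,113),170),("jar",(207,120),70),("offc",(203,233),38),("red",(310,270),50),("redend",(348,299),42),("pink",(410,250),50),("hamhead",(97,272),10),("hamend",(145,215),10),("drum",(70,122),340)]:
    print(n,plane(T,px,z).round())
```

```text
panrim [ 462.5 -286.5   57.3] 6.0
potrim [ 614.  -283.    89.1] 4.8
cheek farcorner L(near pot,out) [ 647.5 -456.6   91.7] 1.1
board far corner [ 398.3 -467.6    6.4] 7.6
board nr corner [ 680.3 -211.9    6.7] 3.0
sillcornerA [632.1 151.5  23.8] 9.4
sillcornerB [496.1 181.2  19.8] 12.8
stopcornerB [531.7 325.2  54. ] 18.3
boardfar [543.  508.   -7.8] 70.9
handle [ 460.93007953 -343.50293537   54.        ] [ 465.27594605 -449.91540807   54.        ] -87.66135014993077
panrim plane62 [ 460.04297876 -288.59730362   62.        ] [ 468.92470629 -287.00499727   62.        ]
sill [627.94856998 147.63879153  26.        ] [490.47365148 175.05641358  26.        ] [559.21111073 161.34760256  26.        ] 140.18230706764672
sillS [635.80272347 153.8080788   26.        ] [504.56248827 180.17752657  26.        ] [570.18260587 166.99280268  26.        ] 133.8631656207913
tape [743. -39.  60.]
glue [ 760. -190.  170.]
jar [752.  81.  70.]
offc [360.  58.  38.]
red [ 265. -308.   50.]
redend [ 183. -437.   42.]
pink [ 357. -635.   50.]
hamhead [207. 400.  10.]
hamend [410. 267.  10.]
drum [615. 430. 340.]
```

```bash
R='-.8 -.98 0 0 0 0'
python3 -m creep '-.8 -.98 0 0 0 0;-.8 -.98 0 0 0 0;-.8 -.98 0 0 0 0;-.8 -.98 0 0 0 0;-.8 -.98 0 0 0 0;-.8 -.98 0 0 0 0;-.8 -.98 0 0 0 0;-.8 -.98 0 0 0 0' 0.45 60
python3 -m creep '-.8 -.98 0 0 0 0;-.8 -.98 0 0 0 0;-.8 -.98 0 0 0 0;-.8 -.98 0 0 0 0;-.8 -.98 0 0 0 0;-.8 -.98 0 0 0 0;-.8 -.98 0 0 0 0;-.8 -.98 0 0 0 0'
python3 -m creep '-.8 -.98 0 0 0 0;-.8 -.98 0 0 0 0;-.8 -.98 0 0 0 0;-.8 -.98 0 0 0 0;-.8 -.98 0 0 0 0;-.8 -.98 0 0 0 0;-.8 -.98 0 0 0 0;-.8 -.98 0 0 0 0'
python3 -m creep '-.8 -.98 0 0 0 0;-.8 -.98 0 0 0 0;-.8 -.98 0 0 0 0;-.8 -.98 0 0 0 0;-.8 -.98 0 0 0 0;-.8 -.98 0 0 0 0;-.8 -.98 0 0 0 0;-.8 -.98 0 0 0 0'
python3 -m creep '0 0 0 0 0 -.95;0 0 0 0 0 -.95;0 0 0 0 0 -.95;0 0 0 0 0 -.95;0 0 0 0 0 0;0 0 0 0 0 0'
python3 - <<'E'
from h import *
s=ctrl.sense();print(s["time_s"],s["eef_pos"],s["ee_rot"],s["joints"]);c=ctrl.get_calibration("wrist");np.savez("c1.npz",**c)
cv2.imwrite("pics/w1.png",ctrl.capture("wrist"))
E
```

```text
time_s: 0.95
eef_pos: [229.3, 314.4, 303.8]
ee_rot: [-0.0, 0.146, 0.989, -0.0]
force: [-0.1, 0.5, 0.3]
grip_width: 0.449
time_s: 1.75
eef_pos: [306.4, 127.2, 303.9]
ee_rot: [0.0, 0.146, 0.989, 0.0]
force: [0.2, 0.3, 0.2]
grip_width: 0.45
time_s: 2.55
eef_pos: [383.5, -60.0, 303.8]
ee_rot: [-0.0, 0.146, 0.989, 0.0]
force: [0.1, 0.1, 0.5]
grip_width: 0.452
time_s: 3.35
eef_pos: [460.7, -247.1, 303.6]
ee_rot: [-0.0, 0.146, 0.989, 0.0]
force: [0.0, -0.2, 0.5]
grip_width: 0.451
time_s: 3.95
eef_pos: [460.4, -246.1, 303.8]
ee_rot: [-0.0, -0.018, 1.0, 0.0]
force: [-1.2, -0.3, -0.7]
grip_width: 0.45
3.95 [ 460.4440634  -246.0528382   303.75609038] [-1.37249247e-04 -1.78092447e-02  9.99841388e-01  1.06074417e-04] [-7.15418339e-01  3.06652341e-01  1.50653336e+00 -2.68670157e-05
  1.32875289e+00 -2.32182859e+00]
```

View pics/w1.png

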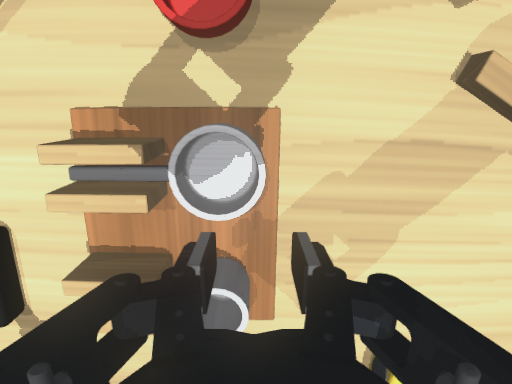

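The wrist view shows the pan's rim centred near (217,172), its handle at (70–168,173) between the cheeks, and the pot at (225,300). I'll measure the rim here and triangulate it with the other views.

Run:
```python
from h import *
im=cv2.imread("pics/w1.png");c=dict(np.load("c1.npz"))
hsv=cv2.cvtColor(im,cv2.COLOR_BGR2HSV)
m=((hsv[...,1]<50)&(hsv[...,2]>85)).astype(np.uint8)*255
m[:110]=0;m[228:]=0;m[:,:155]=0;m[:,275:]=0
m=cv2.morphologyEx(m,cv2.MORPH_OPEN,np.ones((3,3)))
k=max(cv2.findContours(m,cv2.RETR_EXTERNAL,cv2.CHAIN_APPROX_NONE)[0],key=cv2.contourArea)
e=cv2.fitEllipse(cv2.convexHull(k));print(e)
d=im.copy();cv2.ellipse(d,e,(0,0,255),1);crop(d,50,100,240,140,3,"pics/w1e.png")
T=ctrl.get_calibration("top");S=ctrl.get_calibration("scene")
for C,p in((T,(307.6,210.6)),(S,(209,196.8))):
    print(tri(c,e[0],C,p))
print("plane62",plane(c,e[0],62))
P=[plane(c,q.ravel(),62)[:2] for q in k];P=np.array(P,np.float32);print("rim circle",cv2.minEnclosingCircle(P))
a,b=plane(c,(72,173.5),61),plane(c,(165,174),61);print("handle",a,b,np.degrees(np.arctan2(b[1]-a[1],b[0]-a[0])))
```

```text
((212.90554809570312, 171.72166442871094), (96.21143341064453, 108.74860382080078), 88.9594955444336)
(array([ 469.80266753, -295.78191207,   -3.15490109]), np.float64(4.209809909392305))
(array([ 458.6940394 , -285.78619051,   54.58036222]), np.float64(8.960605201798844))
plane62 [ 454.76750424 -288.60546897   62.        ]
rim circle ((456.99072265625, -292.15704345703125), 58.7559928894043)
handle [ 461.79622682 -441.71247404   61.        ] [ 459.13488113 -339.54300066   61.        ] 91.49212282000539
```

View pics/w1e.png

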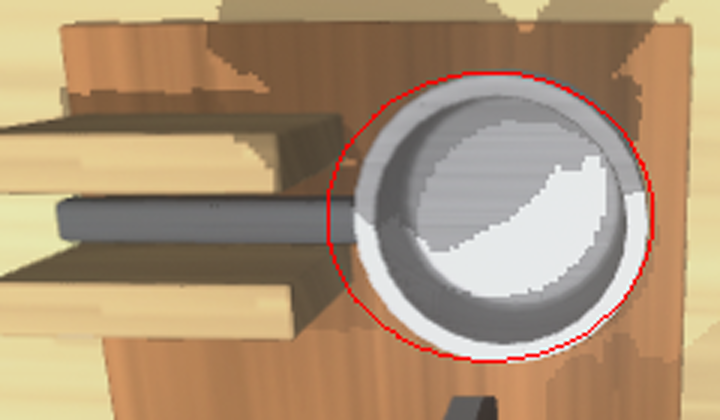

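The ellipse took in the handle stub. The true outer rim spans columns 169–266 and rows 124–220, so the centre is (217.5,172) and the far rim's wall runs along columns 259–266.

Run:
```python
from h import *
c=dict(np.load("c1.npz"));T=ctrl.get_calibration("top");S=ctrl.get_calibration("scene")
for C,p in((T,(307.6,210.6)),(S,(209,196.8))): print(tri(c,(217.5,172.2),C,p))
for q in((217.5,172.2),(266,172),(169,172),(217,124),(217,220.3),(262.3,172)):print(q,plane(c,q,62).round(1))
```

```text
(array([ 492.79419044, -305.10009455, -122.59170718]), np.float64(0.8429802936930961))
(array([ 458.19257801, -282.87263463,   52.95043737]), np.float64(4.590364319049536))
(217.5, 172.2) [ 455.1 -283.8   62. ]
(266, 172) [ 453.1 -233.1   62. ]
(169, 172) [ 456.6 -334.9   62. ]
(217, 124) [ 405.7 -284.6   62. ]
(217, 220.3) [ 508.7 -284.1   62. ]
(262.3, 172) [ 453.2 -236.9   62. ]
```

```bash
python3 -m creep '.15 .5 1 0 0 0;0 0 1 0 0 0;0 0 1 0 0 0;0 0 1 0 0 0;0 0 1 0 0 0;0 0 1 0 0 0;0 0 0 0 0 0;0 0 0 0 0 0'
python3 - <<'E'
from h import *
s=ctrl.sense();print(s["time_s"],s["eef_pos"]);c=ctrl.get_calibration("wrist");np.savez("c2.npz",**c)
im=ctrl.capture("wrist");cv2.imwrite("pics/w2.png",im)
# predicted grasp point projection
for z in(62,50):print(z,proj(c,[s["eef_pos"][0],s["eef_pos"][1],z]))
E
```

```text
time_s: 4.8
eef_pos: [457.3, -236.3, 184.4]
ee_rot: [0.0, -0.018, 1.0, -0.0]
force: [-0.1, -0.1, 0.7]
grip_width: 0.448
4.8 [ 457.26021983 -236.34657286  184.40450058]
62 [253.26092533 216.99309182]
50 [253.28228676 211.24800772]
```

View pics/w2.png

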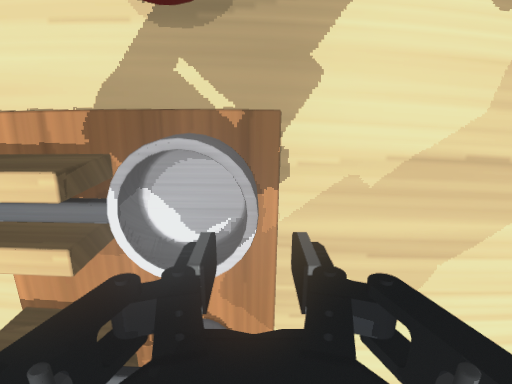

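The rim now spans columns 107–258 and rows 135–280. The wall at its far side (246–258, row 207) lies under the middle of the jaws (253).

Run:
```python
from h import *
c=dict(np.load("c2.npz"));c1=dict(np.load("c1.npz"))
for q in((182.5,207),(107,208),(258,208),(252,207),(182,135),(182,280)):print(q,plane(c,q,62).round(1))
# height from two wrist views: far rim right edge and left edge
print(tri(c,(258,208),c1,(266,172.2)),tri(c,(107,208),c1,(169,172.2)),tri(c,(182,135),c1,(217,124)))
```

```text
(182.5, 207) [ 452.  -283.9   62. ]
(107, 208) [ 454.8 -335.8   62. ]
(258, 208) [ 450.8 -233.4   62. ]
(252, 207) [ 450.2 -237.4   62. ]
(182, 135) [ 404.4 -283.1   62. ]
(182, 280) [ 507.6 -286.    62. ]
(array([ 456.96308877, -232.53385044,   43.33872503]), np.float64(0.7733938887512388)) (array([ 456.1121004 , -335.76978215,   60.9523542 ]), np.float64(2.2041754063693286)) (array([ 406.05985213, -286.46935058,   47.02869723]), np.float64(0.6849888264084979))
```

```bash
python3 -m creep '.1 -.05 1 0 0 0;0 0 1 0 0 0;0 0 1 0 0 0;0 0 1 0 0 0;0 0 0 0 0 0;0 0 0 0 0 0'
python3 -m creep '0 0 0 0 0 0;0 0 0 0 0 0;0 0 0 0 0 0;0 0 0 0 0 0;0 0 0 0 0 0;0 0 0 0 0 0' 0 80
python3 -m creep '0 0 -.5 0 0 0;0 0 -.5 0 0 0;0 0 0 0 0 0'
python3 - <<'E'
from h import *
cv2.imwrite("pics/w3.png",ctrl.capture("wrist"));cv2.imwrite("pics/s3.png",ctrl.capture("scene")[130:290,120:320].repeat(3,0).repeat(3,1))
E
```

```text
time_s: 5.45
eef_pos: [455.6, -237.7, 105.1]
ee_rot: [0.001, -0.019, 1.0, -0.0]
force: [1.0, -0.2, 0.2]
grip_width: 0.452
time_s: 6.05
eef_pos: [455.6, -237.5, 105.2]
ee_rot: [0.001, -0.019, 1.0, -0.001]
force: [-1.2, 1.0, 6.5]
grip_width: 0.085
time_s: 6.35
eef_pos: [455.6, -237.7, 125.6]
ee_rot: [0.001, -0.019, 1.0, -0.001]
force: [0.0, -1.0, -2.5]
grip_width: 0.083
```

View pics/w3.png

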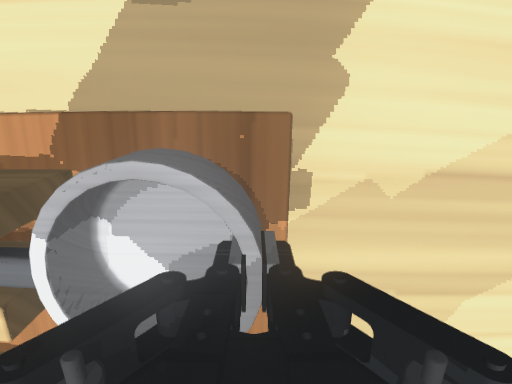

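View pics/s3.png

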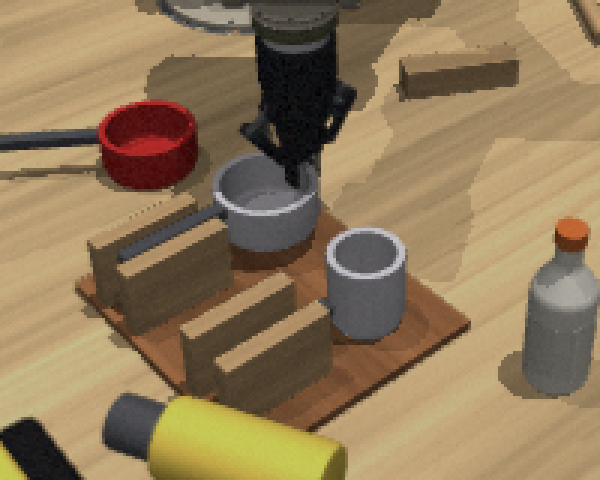

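The grip is on the far rim and the pan hangs level, clear of the board. Next I lift it and carry it to the bare bench in front of the bay, turning it about 13° clockwise on the way.

```bash
python3 -m creep '0 0 -.7 0 0 0;0 0 -.7 0 0 0;0 0 -.7 0 0 0;0 0 -.7 0 0 0;0 0 -.7 0 0 0;0 0 0 0 0 0;0 0 0 0 0 0'
python3 -m creep '-.2 .4 0 0 0 0;-.4 .9 0 0 0 0;-.4 .9 0 0 0 0;-.4 .9 0 0 0 0;-.4 .9 0 0 0 0;-.4 .9 0 0 0 0;-.4 .9 0 0 0 0;-.4 .9 0 0 0 0'
python3 -m creep '-.4 .9 0 0 0 0;-.4 .9 0 0 0 0;-.4 .9 0 0 0 0;-.4 .9 0 0 0 0;-.4 .9 0 0 0 0;-.4 .9 0 0 0 0;-.4 .9 0 0 0 0;-.4 .9 0 0 0 0'
python3 -m creep '-.2 .5 0 0 0 0;0 0 0 0 0 .5;0 0 0 0 0 .5;0 0 0 0 0 .5;0 0 0 0 0 .5;0 0 0 0 0 .6;0 0 0 0 0 0;0 0 0 0 0 0'
python3 - <<'E'
from h import *
cv2.imwrite("pics/s4.png",ctrl.capture("scene"))
E
```

```text
time_s: 7.15
eef_pos: [454.9, -237.1, 193.2]
ee_rot: [-0.0, -0.019, 1.0, 0.0]
force: [0.8, 0.3, -2.2]
grip_width: 0.08
time_s: 7.95
eef_pos: [510.1, -99.6, 193.0]
ee_rot: [-0.001, -0.019, 1.0, 0.0]
force: [0.2, -0.1, -2.7]
grip_width: 0.08
time_s: 8.75
eef_pos: [568.5, 46.7, 192.9]
ee_rot: [-0.001, -0.019, 1.0, 0.0]
force: [0.3, -0.3, -2.6]
grip_width: 0.08
time_s: 9.55
eef_pos: [572.0, 55.4, 193.5]
ee_rot: [-0.0, 0.094, 0.996, -0.0]
force: [-0.4, -0.2, -2.8]
grip_width: 0.081
```

View pics/s4.png

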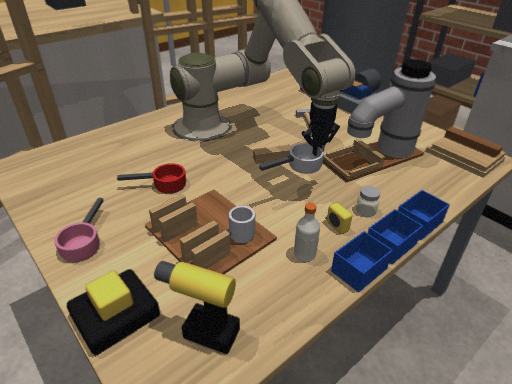

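```bash
python3 -m creep '0 0 .7 0 0 0;0 0 .7 0 0 0;0 0 .7 0 0 0;0 0 .7 0 0 0;0 0 .7 0 0 0;0 0 .7 0 0 0;0 0 .35 0 0 0;0 0 0 0 0 0'
python3 -m creep '0 0 .1 0 0 0;0 0 .1 0 0 0;0 0 .1 0 0 0;0 0 0 0 0 0'
```

```text
time_s: 10.4
eef_pos: [571.8, 55.4, 101.8]
ee_rot: [-0.001, 0.094, 0.996, 0.0]
force: [0.2, 0.1, -2.9]
grip_width: 0.083
time_s: 10.8
eef_pos: [572.1, 55.4, 96.8]
ee_rot: [-0.0, 0.094, 0.996, -0.0]
force: [0.3, 0.0, -1.9]
grip_width: 0.08
```

```bash
python3 -m creep '0 0 .1 0 0 0;0 0 .07 0 0 0;0 0 0 0 0 0'
python3 -m creep '0 0 .05 0 0 0;0 0 0 0 0 0'
```

```text
time_s: 11.1
eef_pos: [572.2, 55.3, 93.4]
ee_rot: [-0.0, 0.094, 0.996, -0.0]
force: [0.8, 0.5, -3.0]
grip_width: 0.079
time_s: 11.3
eef_pos: [572.3, 55.4, 93.2]
ee_rot: [0.0, 0.094, 0.996, -0.0]
force: [-2.8, -0.0, 3.8]
grip_width: 0.081
```

```bash
python3 -m creep '0 0 0 0 0 0;0 0 0 0 0 0;0 0 0 0 0 0;0 0 -1 0 0 0;0 0 -1 0 0 0;0 0 -1 0 0 0;0 0 -1 0 0 0;0 0 -1 0 0 0' .4 
python3 -m creep '0 -.96 0 0 0 0;0 -.96 0 0 0 0;0 -.96 0 0 0 0;0 -.96 0 0 0 0;0 -.96 0 0 0 0;0 -.96 0 0 0 0;0 -.96 0 0 0 0;0 -.96 0 0 0 0'
python3 -m creep '0 -.96 0 0 0 1;0 0 0 0 0 1;0 0 0 0 0 1;0 0 0 0 0 1;0 0 0 0 0 1;0 0 0 0 0 1;0 0 0 0 0 1;0 0 0 0 0 1' .7
python3 -m creep '0 0 0 0 0 1;0 0 0 0 0 1;0 0 0 0 0 1;0 0 0 0 0 1;0 0 0 0 0 1;0 0 0 0 0 1;0 0 0 0 0 1;0 0 0 0 0 1'
python3 -m creep '0 0 0 0 0 1;0 0 0 0 0 1;0 0 0 0 0 0;0 0 0 0 0 0'
python3 - <<'E'
from h import *
s=ctrl.sense();print(s["time_s"],s["eef_pos"],s["ee_rot"],s["joints"]);c=ctrl.get_calibration("wrist");np.savez("c3.npz",**c)
cv2.imwrite("pics/w4.png",ctrl.capture("wrist"));cv2.imwrite("pics/t4.png",ctrl.capture("top"))
E
```

```text
time_s: 12.1
eef_pos: [572.1, 55.3, 193.4]
ee_rot: [0.0, 0.094, 0.996, -0.0]
force: [0.4, 0.2, 0.1]
grip_width: 0.394
time_s: 12.9
eef_pos: [543.1, -96.3, 192.5]
ee_rot: [0.0, 0.094, 0.996, -0.0]
force: [0.4, 0.4, 0.6]
grip_width: 0.4
time_s: 13.7
eef_pos: [539.7, -114.4, 192.5]
ee_rot: [0.0, 0.431, 0.902, -0.0]
force: [-0.4, 0.4, 0.3]
grip_width: 0.701
time_s: 14.5
eef_pos: [539.7, -114.4, 192.5]
ee_rot: [0.0, 0.713, 0.701, -0.0]
force: [-0.4, -0.1, 0.2]
grip_width: 0.697
time_s: 14.9
eef_pos: [539.7, -114.4, 192.5]
ee_rot: [0.0, 0.77, 0.638, -0.0]
force: [-0.2, 0.3, 0.1]
grip_width: 0.696
14.9 [ 539.69102143 -114.40679842  192.50049497] [ 3.92827369e-05  7.69973858e-01  6.38075432e-01 -3.41945352e-06] [-4.21282006e-01  4.80488304e-01  1.56182063e+00 -4.58434438e-05
  1.09921626e+00 -2.34457146e-01]
```

View pics/w4.png

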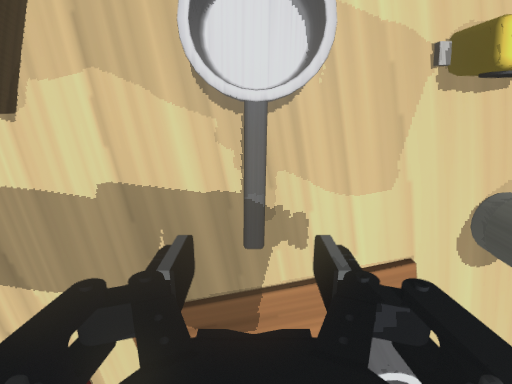

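View pics/t4.png

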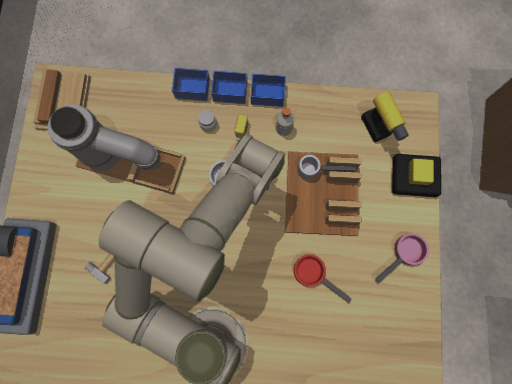

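The pan stands free on the bench, with its handle from (256,100) to (254,248) in the wrist view, running straight along the image. The pan's rim spans columns 178–336.

Run:
```python
from h import *
c=dict(np.load("c3.npz"));s=ctrl.sense()
a=plane(c,(256,101),49);b=plane(c,(254,238),49);e=plane(c,(254,248),42)
print("handle",a,b,e,np.degrees(np.arctan2(*(a-b)[1::-1])))
print("rim L R",plane(c,(178,22),50),plane(c,(336,22),50),"near",plane(c,(257,101),50))
u=(a-b)/np.linalg.norm(a-b); near=plane(c,(257,101),50)
g=near-u*(125-52);cen=near+u*52;print("centre",cen,"grip125",g,"dist end",np.linalg.norm((cen-e)[:2]))
y=np.array([c["R"][0,0],c["R"][0,1]]);print("tool y",y)
```

```text
handle [553.72859086 -41.76985665  49.        ] [ 533.86778526 -139.97619912   49.        ] [ 531.70857152 -151.50482141   42.        ] 78.56696403883413
rim L R [513.55966408  16.50390382  50.        ] [613.52356265  -2.26227269  50.        ] near [554.37810623 -41.92003558  50.        ]
centre [564.68567718   9.04813077  50.        ] grip125 [ 539.90786238 -113.47149988   50.        ] dist end 163.90466726621443
tool y [ 0.98266474 -0.18539134]
```

```bash
python3 -m creep '-.95 0 0 0 0 0;0 0 0 0 1 0;0 0 0 0 1 0;0 0 0 0 1 0;0 0 0 0 1 0;0 0 0 0 0 0' .6 110
python3 -m creep '-.34 0 .92 0 0 0;-.34 0 .92 0 0 0;-.34 0 .92 0 0 0;-.34 0 .92 0 0 0;-.34 0 .92 0 0 0;0 0 0 0 0 0;0 0 0 0 0 0'
python3 - <<'E'
from h import *
cv2.imwrite("pics/w5.png",ctrl.capture("wrist"))
E
```

```text
time_s: 15.6
eef_pos: [535.9, -134.0, 192.1]
ee_rot: [-0.111, 0.759, 0.627, 0.134]
force: [-0.4, -0.2, -0.0]
grip_width: 0.602
time_s: 16.3
eef_pos: [536.2, -133.4, 94.9]
ee_rot: [-0.11, 0.759, 0.628, 0.133]
force: [-0.0, -0.3, 0.5]
grip_width: 0.599
```

View pics/w5.png

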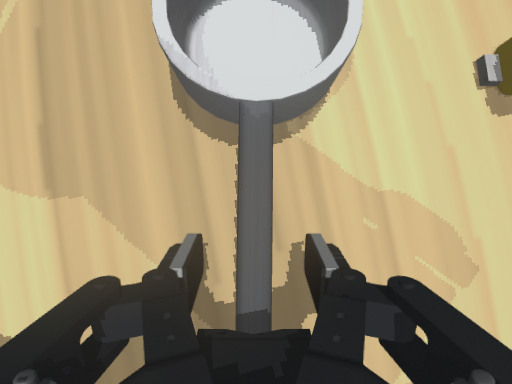

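The handle lies centred between the jaws, so I grip it and lift.

```bash
python3 -m creep '0 0 0 0 0 0;0 0 0 0 0 0;0 0 0 0 0 0;0 0 0 0 0 0;0 0 0 0 0 0' 0 110
python3 -m creep '.1 0 -.3 0 0 0;.29 0 -.78 0 0 0;.29 0 -.78 0 0 0;.17 0 -.5 0 0 0;0 0 0 0 0 0;0 0 0 0 0 0;0 0 0 0 0 0'
python3 - <<'E'
from h import *
s=ctrl.sense();print(s["eef_pos"],s["ee_rot"])
c=ctrl.get_calibration("wrist");np.savez("c4.npz",**c)
cv2.imwrite("pics/w6.png",ctrl.capture("wrist"));im=ctrl.capture("scene");crop(im,230,60,200,150,4,"pics/s6.png")
E
```

```text
time_s: 16.85
eef_pos: [536.3, -133.8, 94.9]
ee_rot: [-0.11, 0.759, 0.627, 0.134]
force: [0.6, -1.0, 4.1]
grip_width: 0.163
time_s: 17.55
eef_pos: [535.6, -133.5, 143.7]
ee_rot: [-0.111, 0.759, 0.627, 0.133]
force: [-0.8, 0.3, -2.1]
grip_width: 0.162
[ 535.62538537 -133.50749192  143.70685993] [-0.11136986  0.75901748  0.62743339  0.13347867]
```

View pics/w6.png

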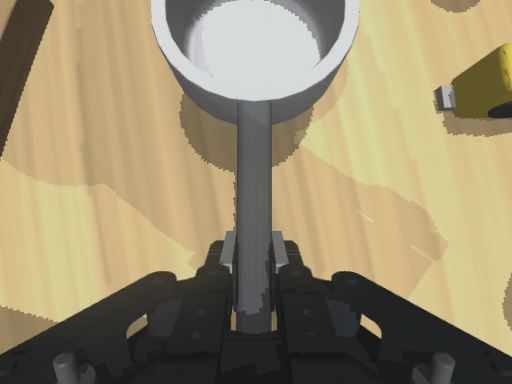

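View pics/s6.png

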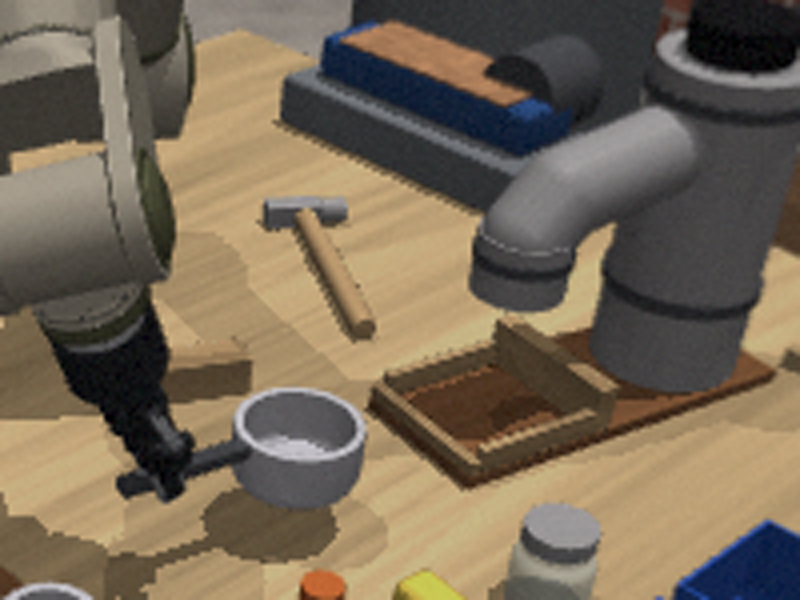

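```bash
python3 -m creep '.8 -.44 .29 0 0 0;.8 -.44 .29 0 0 0;.8 -.44 .29 0 0 0;.8 -.44 .29 0 0 0;0 0 0 0 0 0;0 0 0 0 0 0;0 0 0 0 0 0'
python3 - <<'E'
from h import *
s=ctrl.sense();print(s["eef_pos"],s["ee_rot"])
c=ctrl.get_calibration("wrist");np.savez("c5.npz",**c)
cv2.imwrite("pics/w7.png",ctrl.capture("wrist"))
E
```

```text
time_s: 18.35
eef_pos: [514.5, -60.8, 144.5]
ee_rot: [-0.11, 0.759, 0.627, 0.134]
force: [-0.2, -0.2, -3.1]
grip_width: 0.163
[514.45672223 -60.83038951 144.54736786] [-0.1104635   0.75914122  0.6273672   0.13383879]
```

View pics/w7.png

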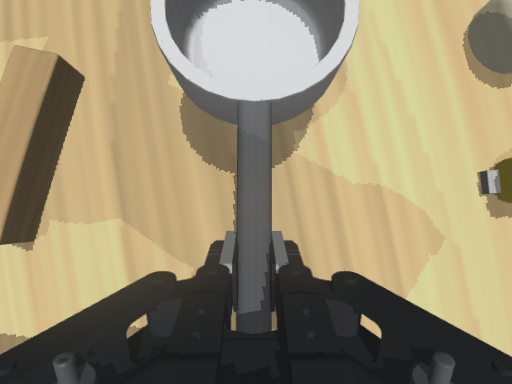

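```bash
python3 -m creep '.94 0 .34 0 0 0;.94 0 .34 0 0 0;.94 0 .34 0 0 0;.94 0 .34 0 0 0;0 0 0 0 0 0;0 0 0 0 0 0;0 0 0 0 0 0'
python3 - <<'E'
from h import *
s=ctrl.sense();print(s["eef_pos"],s["ee_rot"])
c=ctrl.get_calibration("wrist");np.savez("c6.npz",**c)
cv2.imwrite("pics/w8.png",ctrl.capture("wrist"));crop(ctrl.capture("top"),60,100,160,120,5,"pics/t8.png")
crop(ctrl.capture("scene"),270,60,180,135,4.4,"pics/s8.png")
E
```

```text
time_s: 19.1
eef_pos: [529.3, 17.5, 144.7]
ee_rot: [-0.111, 0.759, 0.627, 0.134]
force: [0.4, -1.2, -2.7]
grip_width: 0.163
[529.30940268  17.47302253 144.74027559] [-0.11053227  0.75928981  0.6271848   0.133794  ]
```

View pics/w8.png

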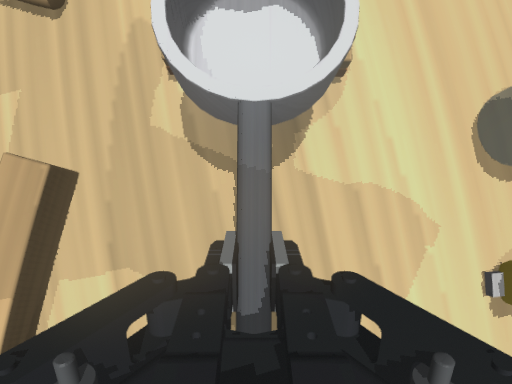

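View pics/t8.png

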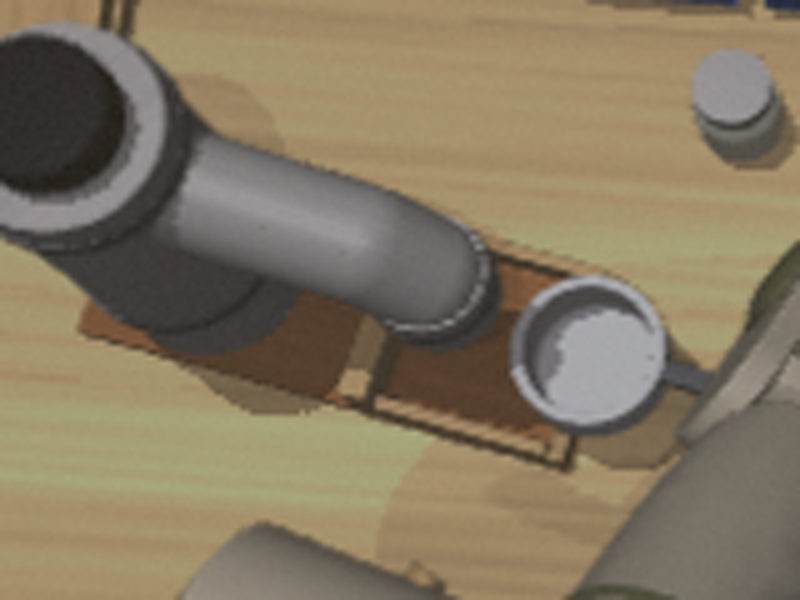

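View pics/s8.png

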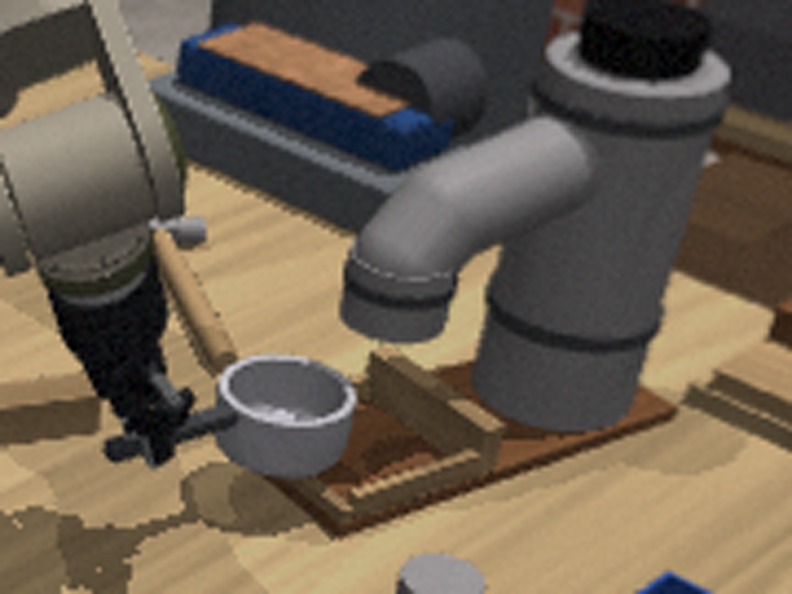

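The pan hangs at the sill. In the wrist view the sill's ends peep out on both sides of the pan, near (170,68) and (345,68), about symmetric about the handle (column 256). I'll work out the lateral offset from that and from the top view.

Run:
```python
from h import *
c=dict(np.load("c6.npz"));T=ctrl.get_calibration("top");S=ctrl.get_calibration("scene")
p=plane(T,(60+590/5,100+355/5),99);q=plane(S,(270+287/4.4,60+392/4.4),99);print("pan rim top/scene, expected 557.4 158.2",p,q)
print(tri(T,(60+590/5,100+355/5),S,(270+287/4.4,60+392/4.4)))
bT=np.array([557.4,158.2])-p[:2]
for px in((185,156),(173.5,193.3)):print("sill corner corr",plane(T,px,26)[:2]+bT)
# spout rim: top view spout end & scene spout mouth centre
im=cv2.imread("pics/w8.png");crop(im,130,30,250,75,3.2,"pics/w8c.png")
```

```text
pan rim top/scene, expected 557.4 158.2 [553.69232282 154.87361516  99.        ] [566.98932097 153.9989946   99.        ]
(array([558.40331151, 159.37491768,  91.68709088]), np.float64(8.100090593922484))
sill corner corr [631.3759759  154.47586518]
sill corner corr [494.50617333 178.76944667]
```

View pics/w8c.png

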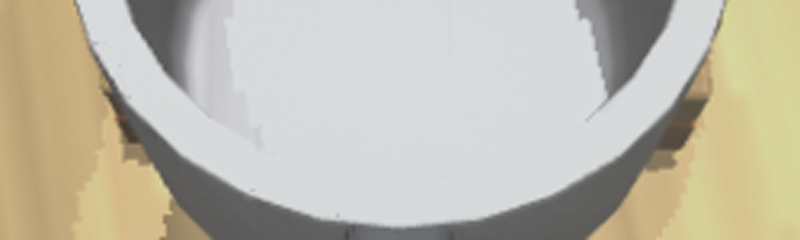

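Run:
```python
from h import *
c=dict(np.load("c6.npz"))
L=plane(c,(169.3,79),0)[:2];R=plane(c,(344,77),0)[:2];R2=plane(c,(352.5,60.3),26)[:2]
print(L,R,R2,np.linalg.norm(R-L))
for L_,R_ in((L,R),(np.array([494.5,178.8]),np.array([631.4,154.5]))):
    d=(R_-L_)/np.linalg.norm(R_-L_);n=np.array([-d[1],d[0]]);m=(L_+R_)/2
    pan=np.array([557.4,158.2]);print("mid",m,"yaw",np.degrees(np.arctan2(n[1],n[0])),"home",m+84*n,"pan in stn x,y",(pan-m)@d,(pan-m)@n-84)
```

```text
[489.61980828 179.42156819] [628.95653164 154.48726195] [627.71463602 155.14038219] 141.5501398988379
mid [559.28816996 166.95441507] yaw 79.85430963021184 home [574.08491778 249.64090885] pan in stn x,y -0.31653906823925415 -92.9501269285817
mid [562.95 166.65] yaw 79.93472921238983 home [577.63067564 249.35718084] pan in stn x,y -3.987775530440952 -93.28992176064025
```

Both measures agree: home is about (576,249.5), the bay's yaw 79.9°, and the pan is at bay x ≈ -2, y ≈ -93. I go 80 mm in, then down.

```bash
python3 -m creep '.94 .05 .34 0 0 0;.94 .05 .34 0 0 0;.94 0 .34 0 0 0;.94 0 .34 0 0 0;0 0 0 0 0 0;0 0 0 0 0 0'
python3 -m creep '-.2 0 .5 0 0 0;-.2 0 .5 0 0 0;-.2 0 .5 0 0 0;0 0 0 0 0 0;0 0 0 0 0 0'
python3 - <<'E'
from h import *
crop(ctrl.capture("scene"),290,60,180,135,4.4,"pics/s9.png");cv2.imwrite("pics/w9.png",ctrl.capture("wrist"))
E
```

```text
time_s: 19.85
eef_pos: [546.1, 96.2, 144.9]
ee_rot: [-0.111, 0.759, 0.628, 0.134]
force: [1.0, -0.4, -3.4]
grip_width: 0.163
time_s: 20.35
eef_pos: [546.0, 95.4, 112.3]
ee_rot: [-0.111, 0.759, 0.627, 0.134]
force: [-0.0, 0.5, -3.0]
grip_width: 0.163
```

View pics/s9.png

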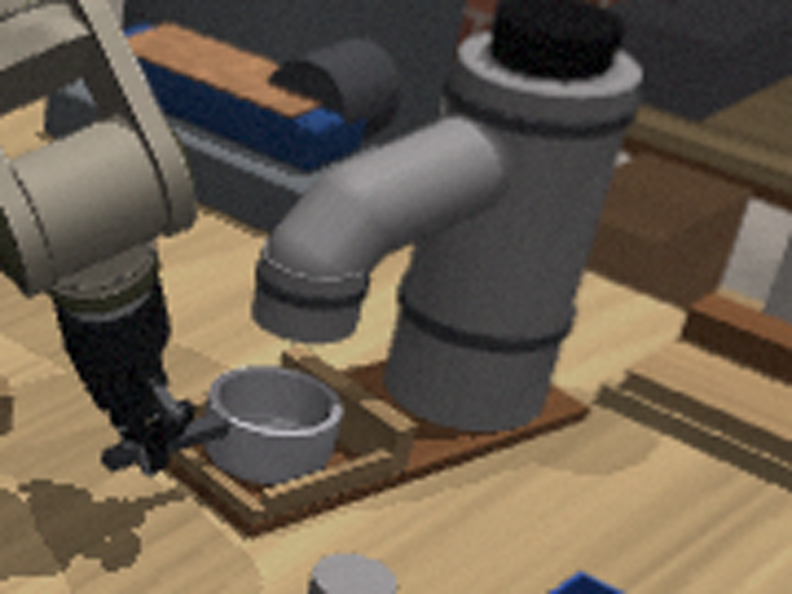

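View pics/w9.png

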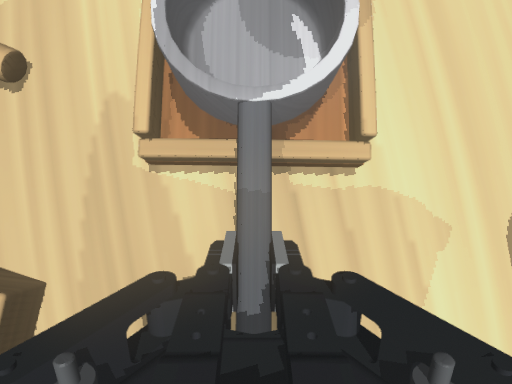

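The pan is over the sill and centred between the guides. Next I lower it gently to the floor.

```bash
python3 -m creep '-.03 0 .08 0 0 0;-.03 0 .08 0 0 0;-.03 0 .08 0 0 0;0 0 0 0 0 0;0 0 0 0 0 0'
python3 -m creep '.1 0 .04 0 0 0;.1 0 .04 0 0 0;.1 0 .04 0 0 0;0 0 0 0 0 0'
```

```text
time_s: 20.95
eef_pos: [546.1, 95.5, 107.7]
ee_rot: [-0.111, 0.759, 0.627, 0.134]
force: [-0.2, -0.3, -1.0]
grip_width: 0.161
time_s: 21.35
eef_pos: [547.4, 102.2, 107.4]
ee_rot: [-0.111, 0.759, 0.628, 0.134]
force: [0.5, 0.1, -0.9]
grip_width: 0.163
```

```bash
python3 -m creep '.1 0 .04 0 0 0;.05 0 .02 0 0 0;0 0 0 0 0 0'
python3 -m creep '.05 0 .02 0 0 0;.05 0 .02 0 0 0;0 0 0 0 0 0'
python3 -m creep '.05 0 .02 0 0 0;.05 0 .02 0 0 0;0 0 0 0 0 0'
```

```text
time_s: 21.65
eef_pos: [548.0, 105.1, 107.4]
ee_rot: [-0.111, 0.759, 0.628, 0.134]
force: [0.7, -0.6, 0.4]
grip_width: 0.166
time_s: 21.95
eef_pos: [548.4, 107.1, 107.3]
ee_rot: [-0.11, 0.759, 0.627, 0.134]
force: [0.5, -1.7, 2.4]
grip_width: 0.161
time_s: 22.25
eef_pos: [548.8, 109.3, 107.3]
ee_rot: [-0.11, 0.759, 0.627, 0.134]
force: [-0.2, -3.5, 3.3]
grip_width: 0.16
```

```bash
python3 -m creep '.05 0 .015 0 0 0;.05 0 .015 0 0 0;0 0 0 0 0 0'
python3 -m creep '.05 0 .015 0 0 0;.05 0 .015 0 0 0;0 0 0 0 0 0'
python3 - <<'E'
from h import *
crop(ctrl.capture("scene"),290,60,180,135,4.4,"pics/s10.png");cv2.imwrite("pics/w10.png",ctrl.capture("wrist"))
E
```

```text
time_s: 22.55
eef_pos: [549.0, 109.8, 107.3]
ee_rot: [-0.11, 0.759, 0.628, 0.133]
force: [-4.5, -15.2, 7.9]
grip_width: 0.161
time_s: 22.85
eef_pos: [549.2, 110.1, 107.3]
ee_rot: [-0.109, 0.759, 0.628, 0.132]
force: [-12.0, -30.2, 12.0]
grip_width: 0.162
```

View pics/s10.png

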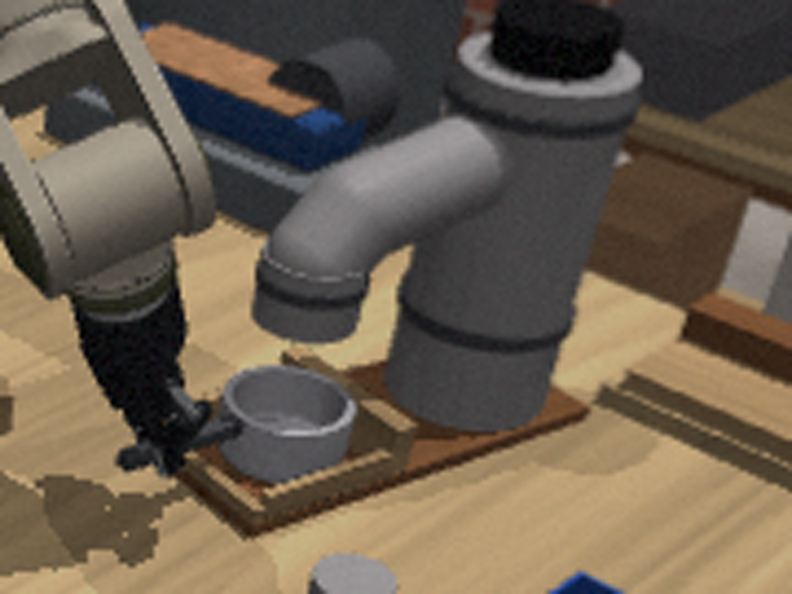

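View pics/w10.png

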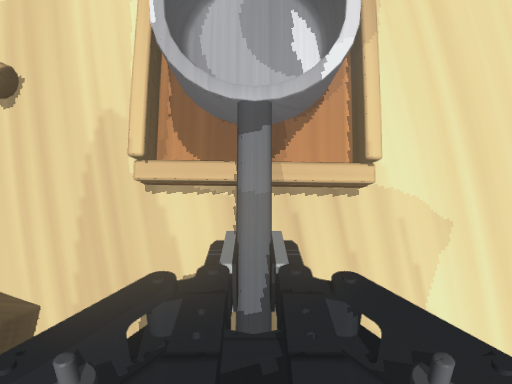

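The force rose sharply to 30 N where contact was expected, so the pan is on the back stop. I ease off, let go and back out along the fingers.

```bash
python3 -m creep '-.06 0 -.02 0 0 0;-.06 0 -.02 0 0 0;0 0 0 0 0 0'
python3 -m creep '0 0 0 0 0 0;0 0 0 0 0 0;0 0 0 0 0 0;0 0 0 0 0 0' .6
python3 -m creep '0 0 -.5 0 0 0;0 0 -1 0 0 0;0 0 -1 0 0 0;0 0 -1 0 0 0;0 0 -1 0 0 0;0 0 0 0 0 0;0 0 0 0 0 0'
python3 - <<'E'
from h import *
s=ctrl.sense();c=ctrl.get_calibration("wrist");np.savez("c7.npz",**c);print(s["eef_pos"],s["ee_rot"])
crop(ctrl.capture("scene"),290,60,180,135,4.4,"pics/s11.png");cv2.imwrite("pics/w11.png",ctrl.capture("wrist"))
E
```

```text
time_s: 23.25
eef_pos: [549.0, 109.8, 107.3]
ee_rot: [-0.11, 0.759, 0.628, 0.133]
force: [-3.4, -12.2, 5.3]
grip_width: 0.162
time_s: 23.65
eef_pos: [548.9, 111.1, 107.2]
ee_rot: [-0.111, 0.759, 0.628, 0.134]
force: [0.4, -0.3, 0.8]
grip_width: 0.604
time_s: 24.35
eef_pos: [543.1, 80.6, 191.9]
ee_rot: [-0.111, 0.759, 0.627, 0.134]
force: [0.5, 0.1, -0.1]
grip_width: 0.602
[543.08867231  80.57962847 191.9186296 ] [-0.11050222  0.75904235  0.62745477  0.13395703]
```

View pics/s11.png

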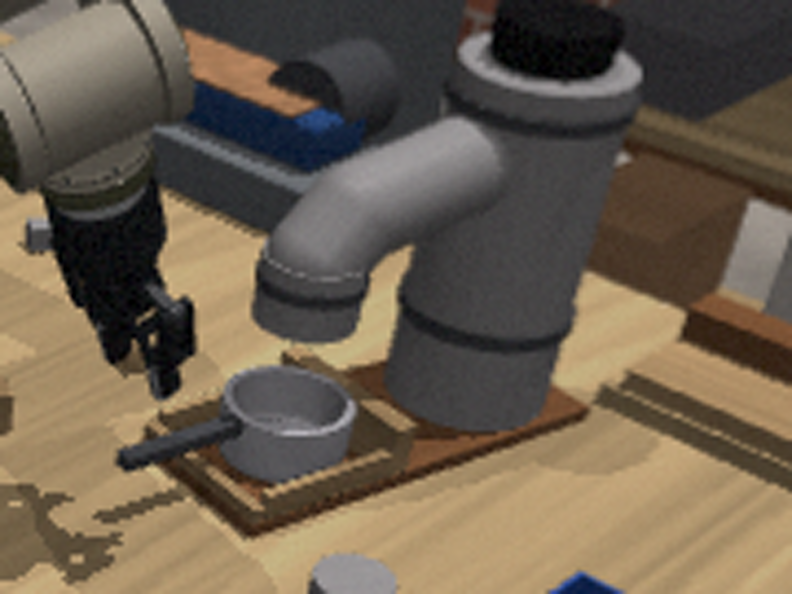

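View pics/w11.png

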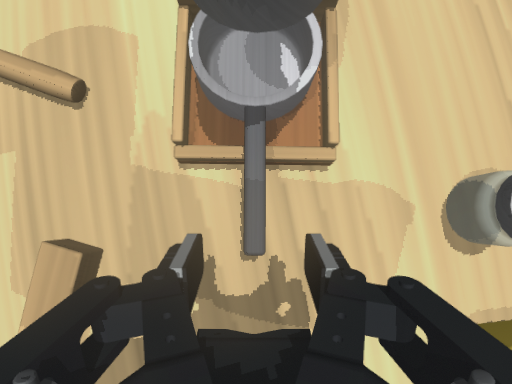

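The pan stands let go in the bay, its handle straight out over the sill. I'll check its centre against the sill: near rim at (255,107), sill outer edge at row 163.

Run:
```python
from h import *
c=dict(np.load("c7.npz"))
L=plane(c,(175,159),26)[:2];R=plane(c,(336,162.5),26)[:2];d=(R-L)/np.linalg.norm(R-L);n=np.array([-d[1],d[0]]);m=(L+R)/2
f=lambda p:(round((p-m)@d,1),round((p-m)@n-84,1))
print("sill len",np.linalg.norm(R-L))
h1=plane(c,(256,112),61)[:2];h2=plane(c,(254.5,245),61)[:2];u=(h1-h2)/np.linalg.norm(h1-h2)
print("near rim (expect y -52)",f(plane(c,(255.5,107),62)[:2]),"handle yaw err deg",np.degrees(np.arctan2(u@d,u@n)))
print("rim L/R",f(plane(c,(189,46),62)[:2]),f(plane(c,(322.5,46),62)[:2]))
```

```text
sill len 137.72201301669602
near rim (expect y -52) (np.float64(-0.9), np.float64(-50.3)) handle yaw err deg -0.5853920476174239
rim L/R (np.float64(-53.1), np.float64(-2.3)) (np.float64(49.5), np.float64(-0.0))
```

All checks agree: centre within about 2 mm, yaw error under 1°. Handing in.

```bash
python3 -c "
from rig import ctrl
print(ctrl.finish_job(), ctrl.sense()['time_s'])"
```

```text
the job is handed in; nothing more can be done
the job is handed in; nothing more can be done
```

The pan is in the bay under the spout, against the back stop and let go, and I've handed the job in at about 24.5 s of the 58 s allowed. I lifted it out of the rack by the rim opposite its handle and stood it on the bare bench. I then took it by the handle, carried it over the sill, lowered it and slid it in. The hand-in reported no verdict.

**Last checks:**
- **Stop contact:** the force rose sharply to about 32 N where the back stop was expected. I eased off to about 13 N before opening the gripper. It read nearly zero once the fingers were open.
- **Pan position:** the last wrist picture puts the near rim 1.7 mm from its expected place along the bay. The pan is about 2 mm off the bay's axis sideways.
- **Handle and height:** the handle is 0.6° off straight, and the pan looks flat on the floor in the scene view.
- **Other objects:** I didn't re-measure the tall pot or the bystanders at the end. No picture showed the arm touching them.

**Disagreements:**
- **Camera views:** the scene and top cameras differed by up to about 13 mm from each other and from the wrist camera. I relied on the wrist camera for the fine positions.
- **Pan height in the rack:** two of the three points triangulated on the rim from two wrist views gave 43–47 mm, and one gave 61 mm. I used 62 mm because the rim's measured width (102–103 mm) fitted that height. The clean lift bore it out.

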